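Locate a casting in a drilling jig and lock the cam

ROBOT

A 6-joint arm with a two-finger parallel gripper is mounted at the origin on a cart in front of the work surface, level with it; the furniture and walls round the work are solid. World frame = base frame: x ahead of the robot, y to its left, z up, the work surface at z = 0. Lengths are in m, angles in degrees, forces in N, time in s.
With the tool pointing down it reaches from about 0.375 to 0.9 m from the base axis. Payload 3.1 kg.
Tool frame: the origin (TCP) lies on the centre line of the jaws, within the pads' length; the fingertips stand 14 mm ahead of it and the grasp point (between the pads) lies 5 mm behind it (bot.tips_ahead is the distance from the TCP to the fingertips, in m); z points along the fingers, y is the line along which they close (so a half turn about z gives the same grasp; the last joint's range is limited). The gripper opens to 87 mm and grips with 3 to 60 N. Pads are 19 mm wide; open, the fingers measure 117 mm over their backs; the gripper's body (75 mm by 190 mm) begins 51 mm behind the grasp point.
Start: joints at [-83.738, 30.224, 82.088, -0, 67.689, -10.227], TCP at [0.177, -0.599, 0.237] pointing down, gripper open.
Joint ranges: [-176.69, 176.69], [-43.24, 126.21], [12.49, 139.97], [-82, 262], [0, 151.66], [-163.58, 163.58]. Speed limits (degrees/s): [159.86, 159.86, 180, 180, 180, 180].

INTERFACE

Orientations are given as a 3x3 rotation matrix whose columns are the frame's x, y, z axes.
In Python, from rig import bot gives the robot as it stands.
- The arm moves only by the tool play_rows, never from a script. Its argument "moves" is a list that holds one entry, the list of rows, each a list of 6 numbers: the shift along the tool's x, y, z in mm, then the turn, a rotation vector about the tool's x, y, z in rad. A call has 1 to 5 rows; each row shifts and turns the commanded pose from where the row before left it, along the tool's axes as they then stand; what a row does not reach is not made up. A row lasts 1/10 s, in which the tool goes at most 50 mm and 8.59 degrees, less where a joint would pass 70% of its speed; a pose out of reach is approached as far as the arm can. A call with a gripper value outside its range is refused whole. "fingers" is the opening, from -1 (shut) to 1 (fully open), set as the call begins (left out, the last holds). The fingers move at their own pace and stop on an object; the grip force is fixed at half the most. Time passes only in rows, so rows that do not move let the fingers close. It gives the time, the measured TCP pose, the force, the opening and the grip force at its end, in the units of the state.
- bot.read_state(): the state, without advancing time (a new reading comes with each control period).
- bot.capture(name): name is "scene" or "top" or "wrist"; returns a dict with "image" (384x512x3 uint8, blue, green, red), "fx", "fy", "cx", "cy" (pixels), "R" (3x3) and "t" (3): a world point X has camera coordinates R X + t. Camera axes: x right, y down, z forward; pixel columns grow to the right and rows downward; lengths in m; the calibration is good to about 2 mm. The wrist camera is an equidistant fisheye: a pixel r from the principal point sees the ray r / f radians off the axis. A picture is of the moment at which its call begins. There is no depth.
- bot.hand_in(): hands the job in; it is judged then, once.
Trained networks look in a picture, given as the dict that the camera call returned (one of the last four; its "shot" number tells which), for a name from the list of things; names that differ only in an ending like _2 or _b are one class to them, and where a whole thing is asked for, a point or a joint stands for the part that bears it (a point fixed in the world has none). Each returns a list of dicts, best first, with "confidence" (0 to 1); they miss things now and then, are a little off and sometimes report something else, mostly with a low value. They report only what shows in the picture. A call takes as long as a camera call.
- bot.search_frame(picture, query): "centre" ([column, row] in pixels, amid what is visible of it).
- bot.silhouettes(picture, query): "pixels" (384x512 bool, what is visible of it) and "centre" ([column, row] in pixels, amid what is visible of it).
- bot.pinpoint(picture, query): "centre" ([column, row] in pixels: a listed point, or the origin of a listed thing).
The state is a dict: "time_s": time; "joint_positions": joint angles; "qvel": joint speeds; "tau": joint torques, N m; "position": TCP position; "tcp_rot": TCP orientation; "force": force on the tool from outside, world axes, zero at the start; "moment": the same for the moment, N m; "opening": opening from 0.0 (shut) to 1.0 (fully open); "grasp_force": force on a finger pad.
Only numpy, scipy, OpenCV 4.12 (cv2) and the standard library are available. Lean on these libraries where they do the work, as an engineer would, in place of code of your own. Each camera call takes 0.05 s, during which the arm holds its last target. There are 200 camera calls.

TASK

Set the loose bearing casting flat in the plywood drilling jig, square end towards the end stop, and push it home by feel until it bears on both dowels and on the end stop, while the cam is still open. Then swing the cam lever round until the cam locks the casting firmly against the dowels, and let go. Press gently, with no more than a firm finger push, so that nothing is dented, and leave the other things on the table where they are.

Things in the scene. Friction and masses are not known exactly. Their poses are not given: they have to be found in the camera images.
- casting: loose cast aluminium bearing pedestal, about 0.3 kg. Foot 76 (x) by 130 (y) by 18 mm thick; +y end square, -y end with two corners of 22 mm radius. Upright round boss, 34 mm diameter, at x 0, y +5 mm, top 60 mm above the underside; grasp it on its +x and -x sides. A 10 mm rib slopes from it towards +y. Origin: centre of underside, z up. Seated, its axes are parallel to the jig's (same yaw)
- casting_boss (a point): centre of the top face of the casting's boss, 60 mm above the casting's underside
- casting_edge_a (a point): point on the casting's +x edge (half foot height) that belongs on dowel_a
- casting_edge_b (a point): point on the casting's +x edge (half foot height) that belongs on dowel_b
- casting_end (a point): middle of the casting's square +y end face, 65 mm from the casting's origin, 9 mm above its underside; belongs on the tip of the end stop's screw
- jig: drilling jig: plywood board 18 mm thick, fixed, from x -90 to 65 and y -97 to 127 mm of this origin, which is at table height under the middle of the casting's seat (end stop at middle setting). The casting lies on the board's top, 18 mm above the origin. The dowels stand on the far (+x) side of the seat, the end stop at its +y end, the cam clamp on its near (-x) side
- dowel_a: steel dowel pin, 10 mm diameter, fixed, 16 mm tall; origin at its foot on the board's top, at x 43, y -30 mm in the jig's frame. The +x edge of the seated casting touches both dowels: the casting's centre is then 43 mm (38 + 5) short of the dowels' axes in x, that is at x 0 of the jig
- dowel_b: the second steel dowel, the same as dowel_a, at x 43, y 40 mm in the jig's frame. Pressed hard on the dowels the casting binds and does not slide along them; touching lightly it does
- end_stop: end stop, bolted in a slot: fixed, but set anywhere from y 56 to 74 mm of the jig, at x 0. Dark steel block, 32 by 26 mm, 30 mm high with its bolt head, with a 12 mm stop screw pointing to -y. Axes as the jig's. Origin on the board's top below the screw's tip, which is 9 mm above the board. The seated casting's square end touches this tip
- cam_pivot (a point): upright pivot axis of the cam clamp at the board's top, near (-x) side of the seat, bolted at x -55.5 to -58.5 and y -4 to 4 mm of the jig. The cam is a steel disc of 16 mm radius, 7 mm off the pivot, 3 to 12 mm above the board; open, it stands about 9 mm clear of a seated casting
- cam_knob (a point): black upright knob at the end of the cam's lever, 70 mm from the pivot axis, 18 mm diameter, from 17 to 57 mm above the board; this point is on its axis 41 mm above the board. The flat lever lies 12 to 17 mm above the board, lower than the top of the seated casting's foot; the pivot bolt reaches 19 mm
- cam (a joint): turn of the cam lever, rad: 0 open (from the pivot the lever points 20 degrees off the jig's -x, towards +y), anticlockwise from above positive: the knob swings towards the robot's right, the jig's -y; end at 2.2. The cam meets a seated casting between 1.2 and 1.8, depending on where it is bolted, and stays where it is left. It turns freely with about 1.7 N at the knob; 3 to 5 N more locks it well, much more overloads the dowels
- sanding_block: bystander, to be left alone: grey sanding block, 63x105x36 mm
- pencil: bystander, to be left alone: red carpenter's pencil, 185 mm long
- bit_box: bystander, to be left alone: small white box, 52x87x20 mm
- spanner: bystander, to be left alone: combination spanner, 158 mm long, 6 mm thick
- tape_measure: bystander, to be left alone: yellow tape measure, 38x77x63 mm
- offcut: bystander, to be left alone: pine offcut, 45x70x18 mm

How it is judged:
By the outcome, as a careful person would: the job done as asked, in the order asked, and still so for the second after the job is handed in, with the robot touching nothing.
It also fails if it takes over 72 s, if anything falls off the work surface, if the arm or the gripper's body presses on something with over 40 N, if the wrist force passes 120 N, or if a joint passes its speed limit or range.

## Working session

There is one attempt and no reset: what is moved stays moved. The work goes in short steps, Python scripts to look and compute and a tool call to move; the robot and the scene stay as the last step left them, time stands still between calls to the robot, and variables do not carry over. Pictures are saved under pics/ and viewed, at most 10 in all, crops included, and the job is handed in when it is done.

Besides the shell and the picture viewer there is one more tool, called after ">>>" as a command line: name --argument value ..., lists and objects as JSON in quotes. play_rows: Moves the arm, as the interface text tells. Its arguments: {"type":"object","properties":{"moves":{"type":"array","items":{"type":"array","items":{"type":"array","items":{"type":"number"}}}},"fingers":{"type":"number"}},"required":["moves"]}

```bash
mkdir -p pics
cat > h.py <<'E'
import numpy as np, cv2
from rig import bot
def ray(p,uv):
    x=(uv[0]-p['cx'])/p['fx'];y=(uv[1]-p['cy'])/p['fy']
    if p.get('wr'):
        r=np.hypot(x,y); d=np.array([x/r*np.sin(r),y/r*np.sin(r),np.cos(r)]) if r>1e-9 else np.array([0,0,1.])
    else: d=np.array([x,y,1.])
    R=np.array(p['R']);return -R.T@np.array(p['t']),R.T@d
def atz(p,uv,z):
    o,d=ray(p,uv);return o+d*(z-o[2])/d[2]
def cap(n):
    p=bot.capture(n);p['wr']=(n=='wrist');return p
def pin(p,q,z):
    return [(np.round(atz(p,r['centre'],z),4).tolist(),np.round(r['centre'],1).tolist(),round(r['confidence'],2)) for r in bot.pinpoint(p,q)[:3]]
E
python3 - <<'E'
from h import *
ps={n:cap(n) for n in('scene','top')}
cv2.imwrite('pics/a.png',ps['top']['image']);cv2.imwrite('pics/b.png',ps['scene']['image'])
Z=dict(casting=0,casting_boss=.06,casting_edge_a=.009,casting_edge_b=.009,casting_end=.009,jig=0,dowel_a=.018,dowel_b=.018,end_stop=.018,cam_pivot=.018,cam_knob=.059)
for n,p in ps.items():
    for q in Z: print(n,q,pin(p,q,Z[q]))
s=bot.read_state();print(s)
E
```

```text
scene casting [([0.5067, -0.2457, 0.0], [233.2, 188.9], 0.61)]
scene casting_boss [([0.4999, -0.2803, 0.06], [228.2, 169.5], 0.57)]
scene casting_edge_a [([0.5288, -0.2199, 0.009], [232.8, 191.2], 0.85), ([0.5432, -0.2758, 0.009], [219.5, 186.7], 0.71), ([0.5742, 0.0408, 0.009], [275.1, 226.8], 0.16)]
scene casting_edge_b [([0.5288, -0.2199, 0.009], [232.8, 191.2], 0.85), ([0.5432, -0.2758, 0.009], [219.5, 186.7], 0.71), ([0.5742, 0.0408, 0.009], [275.1, 226.8], 0.16)]
scene casting_end [([0.475, -0.2109, 0.009], [246.6, 187.4], 0.9)]
scene jig [([0.5735, 0.0447, 0.0], [276.1, 229.8], 0.83)]
scene dowel_a []
scene dowel_b []
scene end_stop [([0.5576, 0.1055, 0.018], [294.4, 231.2], 0.42)]
scene cam_pivot [([0.5071, 0.0324, 0.018], [289.3, 215.7], 0.53), ([0.3985, -0.2802, 0.018], [250.5, 172.2], 0.48)]
scene cam_knob [([0.4355, 0.0298, 0.059], [305.6, 196.5], 0.71), ([0.8203, 0.1037, 0.059], [222.1, 253.2], 0.3)]
top casting [([0.4997, -0.2693, 0.0], [355.3, 225.8], 0.71)]
top casting_boss [([0.4895, -0.2641, 0.06], [358.0, 229.8], 0.65)]
top casting_edge_a [([0.5259, -0.2121, 0.009]
[... 777 characters left out ...]
.91085657e-04,
        6.76884036e+01, -1.02261613e+01]), 'qvel': array([ 0.00214923, -0.04612876, -0.1558428 , -0.02020913, -0.04151395,
        0.06059392]), 'tau': array([ 3.13063729e-04, -4.40019393e+01, -1.76984400e+01,  6.33846433e-02,
        5.04834100e-02,  3.76642504e-06]), 'position': array([ 0.17744239, -0.59925853,  0.23654089]), 'tcp_rot': array([[ 9.58873409e-01,  2.83834080e-01,  1.48818973e-05],
       [ 2.83834079e-01, -9.58873409e-01,  1.10872908e-05],
       [ 1.74168066e-05, -6.40731870e-06, -1.00000000e+00]]), 'force': array([0.11936309, 0.06196349, 0.55074165]), 'moment': array([-0.00925955, -0.05134826, -0.00287932]), 'grasp_force': 0.0, 'opening': 0.9967736171181275}
```

View pics/a.png

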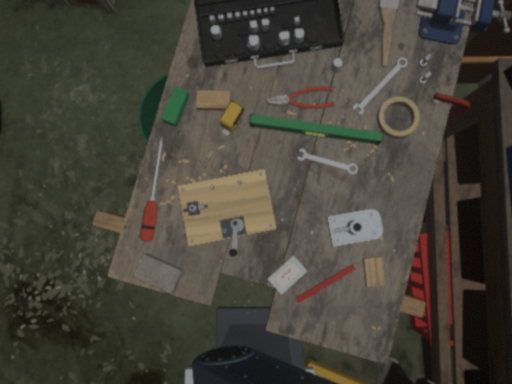

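View pics/b.png

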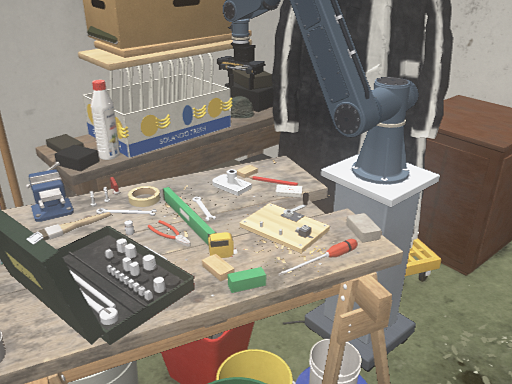

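The top view shows the jig at about (228,205) with its cam knob at (233,252). The casting is at (355,228), square end to the left, and its boss is near (356,226). I'll move over the casting and take a close look.

```bash
cat >> h.py <<'E'
def plan(pos,yaw,n,p0=None,y0=None):
    """yaw = world heading of tool y (deg), tool down; prints rows (shift in tool axes mm, turn rad)"""
    s=bot.read_state();p=np.array(s['position'] if p0 is None else p0);R=s['tcp_rot']
    y=np.degrees(np.arctan2(R[1,1],R[0,1])) if y0 is None else y0
    d=(np.array(pos)-p)/n*1000; dy=((yaw-y+180)%360-180)/n
    print('from',np.round(p,4),round(y,2),'dyaw/row',round(dy,2))
    for i in range(n):
        a=np.radians(y+dy*i); ty=np.array([np.cos(a),np.sin(a),0]);tx=np.array([-ty[1],ty[0],0])*-1
        # x = y cross z, z=(0,0,-1)
        tx=np.cross(ty,[0,0,-1.])
        print([round(float(v),1) for v in(d@tx,d@ty,-d[2])]+[0,0,round(float(-np.radians(dy)),4)])
E
python3 -c "
from h import *
plan([.47,-.27,.2],13.6,12)"
```

```text
from [ 0.1774 -0.5993  0.2365] -73.51 dyaw/row 7.26
[31.2, -19.4, 3.0, 0, 0, -0.1267]
[33.4, -15.3, 3.0, 0, 0, -0.1267]
[35.0, -11.0, 3.0, 0, 0, -0.1267]
[36.1, -6.4, 3.0, 0, 0, -0.1267]
[36.7, -1.8, 3.0, 0, 0, -0.1267]
[36.6, 2.8, 3.0, 0, 0, -0.1267]
[35.9, 7.4, 3.0, 0, 0, -0.1267]
[34.7, 11.9, 3.0, 0, 0, -0.1267]
[32.9, 16.2, 3.0, 0, 0, -0.1267]
[30.6, 20.2, 3.0, 0, 0, -0.1267]
[27.8, 23.9, 3.0, 0, 0, -0.1267]
[24.6, 27.3, 3.0, 0, 0, -0.1267]
```

>>> play_rows --moves '[[[31,-19,3,0,0,-0.127],[33,-15,3,0,0,-0.127],[35,-11,3,0,0,-0.127],[36,-6,3,0,0,-0.127],[37,-2,3,0,0,-0.127]]]'

```text
time_s: 1.7
position: [0.3, -0.4619, 0.2216]
tcp_rot: [[0.6, 0.8, 0.0], [0.8, -0.6, -0.0], [-0.0, 0.001, -1.0]]
force: [0.2, -0.7, 0.4]
opening: 1.0
grasp_force: 0.0
```

>>> play_rows --moves '[[[37,3,3,0,0,-0.127],[36,7,3,0,0,-0.127],[35,12,3,0,0,-0.127],[33,16,3,0,0,-0.127],[31,20,3,0,0,-0.127]]]'

```text
time_s: 2.2
position: [0.4217, -0.3232, 0.2067]
tcp_rot: [[0.008, 1.0, 0.0], [1.0, -0.008, -0.0], [-0.0, 0.0, -1.0]]
force: [0.4, 0.2, -0.5]
opening: 1.003
grasp_force: 0.0
```

>>> play_rows --moves '[[[28,24,3,0,0,-0.127],[25,27,3,0,0,-0.127],[0,0,0,0,0,0],[0,0,0,0,0,0]]]'

```text
time_s: 2.6
position: [0.4695, -0.2681, 0.2006]
tcp_rot: [[-0.24, 0.971, -0.0], [0.971, 0.24, -0.0], [-0.0, -0.0, -1.0]]
force: [-0.3, -0.8, 1.0]
opening: 1.001
grasp_force: 0.0
```

Run:
```python
from h import *
s=bot.read_state();print(s['position'],s['tcp_rot'][:,1],s['time_s'])
p=cap('wrist');cv2.imwrite('pics/c.png',p['image'])
print(-np.array(p['R']).T@np.array(p['t']), np.array(p['R'])[2])
Z=dict(casting=0,casting_boss=.06,casting_edge_a=.009,casting_end=.009,jig=0,dowel_a=.018,end_stop=.018,cam_pivot=.018,cam_knob=.059)
for q in Z: print(q,pin(p,q,Z[q]))
```

```text
[ 0.46946187 -0.26807673  0.20056814] [ 9.70780395e-01  2.39969493e-01 -2.58559127e-04] 2.6
[ 0.45178242 -0.19902534  0.35017304] [ 0.06329092 -0.25819181 -0.96401828]
casting [([0.4987, -0.2641, 0.0], [286.5, 169.4], 0.81), ([0.5313, -0.2194, 0.0], [322.1, 140.6], 0.54)]
casting_boss [([0.4954, -0.2614, 0.06], [288.9, 178.5], 0.81), ([0.717, -0.0023, 0.06], [504.4, 27.4], 0.24)]
casting_edge_a [([0.5303, -0.2199, 0.009], [322.7, 141.6], 0.93), ([0.5441, -0.2893, 0.009], [317.5, 199.5], 0.89)]
casting_end [([0.4913, -0.2016, 0.009], [294.7, 117.8], 0.85), ([0.7632, 0.0354, 0.009], [504.4, 25.5], 0.34), ([0.3915, -0.3069, 0.009], [191.9, 184.2], 0.34)]
jig []
dowel_a [([0.496, -0.2601, 0.018], [286.4, 168.8], 0.16)]
end_stop []
cam_pivot [([0.4929, -0.2588, 0.018], [284.1, 167.1], 0.57)]
cam_knob []
```

View pics/c.png

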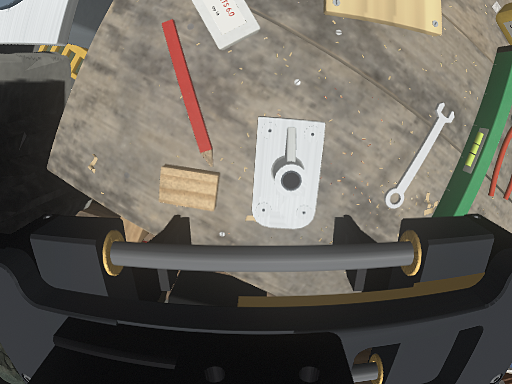

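The close view shows the casting with its square end at the image top (y≈120) and its boss at about (290,179). I'll fit its pose from the silhouette.

```bash
cat >> h.py <<'E'
def footfit(p,z,q='casting'):
    m=bot.silhouettes(p,q)[0]; c=max(cv2.findContours(m['pixels'].astype(np.uint8),0,1)[0],key=cv2.contourArea)[:,0]
    W=np.array([atz(p,u,z)[:2] for u in c],np.float32)*1000
    (cx,cy),(w,h),a=cv2.minAreaRect(W)
    if w>h: a-=90
    a=(a+90)%180-90
    return np.round([cx,cy,w,h,a],1),m['confidence']
E
python3 - <<'E'
from h import *
p=cap('wrist');print(footfit(p,.018));print(pin(p,'casting_boss',.06),pin(p,'casting_edge_a',.009))
p=cap('top');print(footfit(p,.018))
E
```

```text
(array([ 498.4, -266.8,   76.4,  130.3,    9.8]), 0.91)
[([0.4967, -0.2646, 0.06], [290.1, 181.0], 0.91)] [([0.5302, -0.2227, 0.009], [322.6, 143.1], 0.76), ([0.5404, -0.2926, 0.009], [314.6, 200.6], 0.57)]
(array([ 492. , -240.7,   74.5,   79.7,   10.2]), 0.82)
```

```bash
python3 -c "
from h import *
plan([.4975,-.262,.1],9.8,4)"
```

```text
from [ 0.4691 -0.2686  0.2005] 13.81 dyaw/row -1.0
[-0.1, 7.3, 25.1, 0, 0, 0.0175]
[0.0, 7.3, 25.1, 0, 0, 0.0175]
[0.2, 7.3, 25.1, 0, 0, 0.0175]
[0.3, 7.3, 25.1, 0, 0, 0.0175]
```

>>> play_rows --moves '[[[0,7.3,25,0,0,0.0175],[0,7.3,25,0,0,0.0175],[0,7.3,25,0,0,0.0175],[0,7.3,25,0,0,0.0175],[0,0,0,0,0,0]]]'

```text
time_s: 3.9
position: [0.4965, -0.261, 0.0977]
tcp_rot: [[-0.171, 0.985, -0.005], [0.985, 0.171, 0.004], [0.005, -0.004, -1.0]]
force: [-0.4, -0.5, 0.3]
opening: 1.001
grasp_force: 0.0
```

```bash
python3 -c "
from h import *
p=cap('wrist');print(footfit(p,.018),pin(p,'casting_boss',.06))
plan([.4975,-.262,.037],9.8,4)"
```

```text
(array([ 495.8, -252.8,   76.8,  103. ,    9.6]), 0.83) [([0.4967, -0.2615, 0.06], [262.9, 216.3], 0.86)]
from [ 0.4978 -0.2627  0.1013] 9.83 dyaw/row -0.01
[0.2, -0.0, 16.1, 0, 0, 0.0001]
[0.2, -0.0, 16.1, 0, 0, 0.0001]
[0.2, -0.0, 16.1, 0, 0, 0.0001]
[0.2, -0.0, 16.1, 0, 0, 0.0001]
```

>>> play_rows --moves '[[[0.2,0,20,0,0,0],[0.2,0,20,0,0,0],[0.2,0,14,0,0,0],[0.2,0,10,0,0,0],[0,0,0,0,0,0]]]'

```text
time_s: 4.55
position: [0.497, -0.2614, 0.036]
tcp_rot: [[-0.17, 0.985, -0.001], [0.985, 0.17, 0.001], [0.001, -0.001, -1.0]]
force: [-0.4, -0.4, 0.0]
opening: 1.001
grasp_force: 0.0
```

>>> play_rows --moves '[[[0,0,0,0,0,0],[0,0,0,0,0,0],[0,0,0,0,0,0],[0,0,0,0,0,0],[0,0,0,0,0,0]]]' --fingers -1

```text
time_s: 5.05
position: [0.4976, -0.2617, 0.0369]
tcp_rot: [[-0.17, 0.985, 0.0], [0.985, 0.17, -0.0], [-0.0, 0.0, -1.0]]
force: [-0.4, 0.3, -0.2]
opening: 0.628
grasp_force: 0.0
```

>>> play_rows --moves '[[[0,0,0,0,0,0],[0,0,0,0,0,0],[0,0,0,0,0,0]]]'

```text
time_s: 5.35
position: [0.4976, -0.2616, 0.0366]
tcp_rot: [[-0.17, 0.985, 0.0], [0.985, 0.17, -0.0], [-0.0, 0.0, -1.0]]
force: [0.9, 0.4, -0.1]
opening: 0.381
grasp_force: 30.0
```

>>> play_rows --moves '[[[0,0,-20,0,0,0],[0,0,-35,0,0,0],[10,0,-40,0,0,0],[40,5,-35,0,0,0],[45,10,-20,0,0,0]]]'

```text
time_s: 5.85
position: [0.4967, -0.1691, 0.1862]
tcp_rot: [[-0.167, 0.986, 0.003], [0.986, 0.167, -0.002], [-0.002, 0.002, -1.0]]
force: [1.1, 1.0, -2.8]
opening: 0.383
grasp_force: 30.0
```

>>> play_rows --moves '[[[45,10,-10,0,0,0],[40,10,0,0,0,0],[20,10,0,0,0,0],[0,5,0,0,0,0],[0,0,0,0,0,0]]]'

```text
time_s: 6.35
position: [0.5132, -0.0586, 0.1939]
tcp_rot: [[-0.172, 0.985, 0.0], [0.985, 0.172, -0.001], [-0.001, -0.0, -1.0]]
force: [1.1, 0.5, -3.3]
opening: 0.381
grasp_force: 30.0
```

Run:
```python
from h import *
p=cap('wrist');cv2.imwrite('pics/d.png',p['image'])
s=bot.read_state();print(s['position'],s['force'],s['grasp_force'])
Z=dict(jig=0,dowel_a=.018,end_stop=.018,cam_pivot=.018,cam_knob=.059)
for q in Z: print(q,pin(p,q,Z[q]))
print(footfit(p,.018,'jig'))
p=cap('top')
for q in Z: print(q,pin(p,q,Z[q]))
print(footfit(p,.018,'jig'))
```

```text
[ 0.51290942 -0.05923045  0.19384146] [-0.33010647 -0.8939302  -3.90954495] 29.98835048172623
jig [([0.5593, 0.0401, 0.0], [316.2, 92.5], 0.9), ([0.4258, 0.0369, 0.0], [201.3, 76.1], 0.43)]
dowel_a [([0.613, 0.0201, 0.018], [361.2, 119.6], 0.61), ([0.5956, 0.0923, 0.018], [358.0, 54.6], 0.58), ([0.53, -0.175, 0.018], [259.4, 263.4], 0.58)]
end_stop [([0.553, 0.1069, 0.018], [323.6, 33.3], 0.74)]
cam_pivot [([0.509, 0.0337, 0.018], [272.8, 88.6], 0.76)]
cam_knob [([0.4379, 0.033, 0.059], [200.6, 75.6], 0.95), ([0.5828, 0.0777, 0.059], [356.6, 58.6], 0.58), ([0.6006, 0.0171, 0.059], [362.4, 121.8], 0.18)]
(array([550. ,  47.2, 155.9, 210.6,  10.9]), 0.91)
jig [([0.5652, 0.0463, 0.0], [230.5, 200.2], 0.7)]
dowel_a []
end_stop [([0.5488, 0.1134, 0.018], [203.0, 206.3], 0.64), ([0.3889, -0.2999, 0.018], [370.1, 270.9], 0.29)]
cam_pivot [([0.5097, 0.0314, 0.018], [235.6, 221.9], 0.61)]
cam_knob [([0.4323, 0.0401, 0.059], [230.3, 254.1], 0.49)]
(array([540.3,  85.3, 154. , 164.1,  10.8]), 0.64)
```

View pics/d.png

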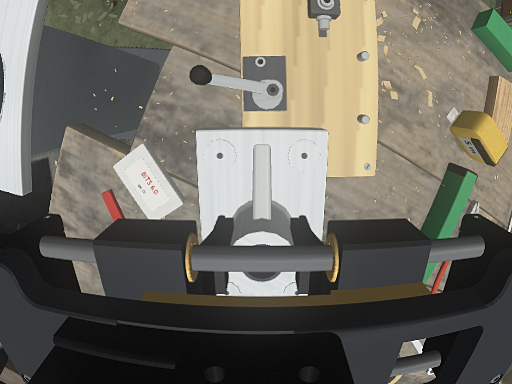

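The view shows the casting gripped level with its square end forward. The dowels are at (364,56) and (364,118), the stop at (323,25), the cam pivot at (272,90) and the knob at (201,75). I'll move nearer, fit the jig from two views, then lower.

```bash
cat >> h.py <<'E'
from scipy.optimize import least_squares
def obs(p):
    O=[]
    for q,z in dict(jig=0,dowel_a=.018,end_stop=.018,cam_pivot=.018).items():
        for r in bot.pinpoint(p,q)[:(3 if q=='dowel_a' else 1)]: 
            if r['confidence']>.4: O.append((q,atz(p,r['centre'],z)[:2]*1000))
    return O
def jigfit(O,g=(563.5,43.3,11.)):
    def tr(v,l):
        a=np.radians(v[2]);return v[:2]+np.array([l[0]*np.cos(a)-l[1]*np.sin(a),l[0]*np.sin(a)+l[1]*np.cos(a)])
    def f(v):
        r=[]
        for q,w in O:
            if q=='dowel_a':
                e=[tr(v,l)-w for l in((43,-30),(43,40))];e=min(e,key=np.linalg.norm)
                if np.linalg.norm(tr(g,(43,5))-w)>60: continue
            elif q=='jig': e=(tr(v,(0,0))-w)*.5
            elif q=='end_stop': e=(tr(v,(0,v[3]))-w)*.7
            else: e=(tr(v,(-57,v[4]))-w)*.7
            r+=list(e)
        return r+[(v[2]-10.9)*2, (v[4])/3,(v[3]-65)/10]
    r=least_squares(f,list(g)+[65,0],loss='soft_l1',f_scale=3);return np.round(r.x,1),np.round(r.fun,1)
E
python3 -c "
from h import *
import json
p=cap('wrist');O=obs(p);print(jigfit(O));json.dump([(q,w.tolist()) for q,w in O],open('o.json','w'))
plan([.555,-.05,.22],11,2)"
```

```text
(array([564.9,  42.1,  11.3,  66.9,   1.4]), array([ 0.1, -1.2, -1.6, -1. ,  3.9,  2.4, -0.5, -0.1, -1.1, -0.4,  0.8,
        0.5,  0.2]))
from [ 0.5128 -0.0588  0.1942] 9.81 dyaw/row 0.6
[0.7, 21.5, -12.9, 0, 0, -0.0104]
[0.5, 21.5, -12.9, 0, 0, -0.0104]
```

>>> play_rows --moves '[[[0,21,-13,0,0,-0.0105],[0,21,-13,0,0,-0.0105],[0,0,0,0,0,0],[0,0,0,0,0,0]]]'

```text
time_s: 7.7
position: [0.5539, -0.0513, 0.2202]
tcp_rot: [[-0.191, 0.982, -0.001], [0.982, 0.191, -0.0], [0.0, -0.001, -1.0]]
force: [-0.1, 0.4, -3.9]
opening: 0.378
grasp_force: 30.0
```

```bash
python3 -c "
from h import *
import json
O=[(q,np.array(w)) for q,w in json.load(open('o.json'))]
for i in range(2):
    p=cap('wrist');N=obs(p);print(jigfit(N));O+=N
m=footfit(p,.018,'jig');print(m)
cv2.imwrite('pics/e.png',cv2.resize(p['image'][:190,180:450],None,fx=2.8,fy=2.8,interpolation=2))
print(jigfit(O)); print([(q,np.round(w)) for q,w in O])
for q in ['casting_end','casting_edge_a']: print(pin(p,q,.166))
print(bot.read_state()['position'])
"
```

```text
(array([566.8,  40.1,  12.2,  70.2, -10.1]), array([  3.6,  -1.5,   8.5,   0.2,  -2.6,   0.2,   0.1,  -0. , -72.4,
         0.4,   2.7,  -3.4,   0.5]))
(array([565.2,  40. ,  11. ,  68.5,   2.6]), array([ 2.5, -1.1,  5.4, -1. , -2.1,  3.1, -1.3, -0.3, -1.7, -0.7,  0.1,
        0.9,  0.4]))
(array([548.8,  50.5, 155.4, 216.4,  11.1]), 0.72)
(array([5.654e+02, 4.060e+01, 1.190e+01, 6.870e+01, 4.000e-01]), array([  0.4,  -2. ,  -0.9,  -2. ,   3.9,   1.2,  -0.9,  -0.1,  -0.6,
        -2.6,   2.9,  -1.3,   7.3,   0.5,  -4.2,   0.4,  -0.4,  -0.7,
       -75. ,   8.2,   2.7,  -0.8,   4.8,   0.1,  -1.5,   4.4,  -2. ,
         0. ,  -1.1,  -2.5,   2.1,   0.1,   0.4]))
[('jig', array([565.,  45.])), ('dowel_a', array([615.,  22.])), ('dowel_a', array([595.,  87.])), ('end_stop', array([552., 108.])), ('cam_pivot', array([510.,  33.])), ('jig', array([560.,  43.])), ('dowel_a', array([592.,  88.])), ('dowel_a', array([618.,  20.])), ('end_stop', array([552., 109.])), ('cam_pivot', array([617.,  17.])), ('jig', array([560.,  42.])), ('dowel_a', array([594.,  88.])), ('dowel_a', array([615.,  16.])), ('end_stop', array([554., 108.])), ('cam_pivot', array([511.,  33.]))]
[([0.5433, 0.0063, 0.166], [264.6, 126.0], 0.77)]
[([0.5894, -0.0164, 0.166], [322.3, 170.7], 0.81), ([0.6645, 0.029, 0.166], [426.8, 133.2], 0.5), ([0.5547, -0.0625, 0.166], [261.9, 222.0], 0.31)]
[ 0.55411382 -0.05147032  0.22021374]
```

View pics/e.png

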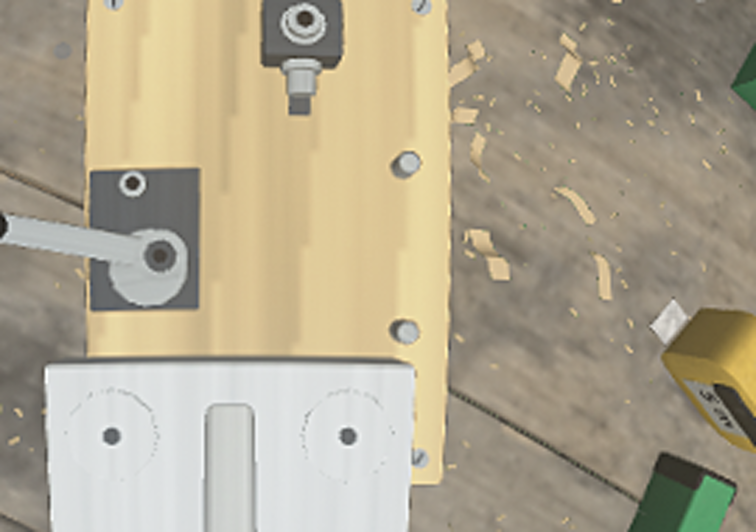

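The crop shows dowel tops at (407,161) and (406,329), the stop screw tip at (300,114), the pivot bolt at (160,256) and the board corner at (438,484), all in 2.8x crop pixels. I'll turn these into positions.

Run:
```python
from h import *
p=cap('wrist')
f=lambda u,v,z:atz(p,(180+u/2.8,v/2.8),z)[:2]*1000
A=f(406,330,.034);B=f(407,162,.034);T=f(300,114,.029);P=f(160,256,.037);C=f(438,484,.018)
R1=f(451,20,.018);L0=f(87,20,.018);L1=f(88,340,.018)
print(A,B,np.linalg.norm(B-A),np.degrees(np.arctan2(-(B-A)[0],(B-A)[1])))
for e in((R1,C),(L0,L1)):
    d=e[0]-e[1];print('edge yaw',np.degrees(np.arctan2(-d[0],d[1])))
a=np.radians(11.1);M=np.array([[np.cos(a),-np.sin(a)],[np.sin(a),np.cos(a)]])
o=(A+B)/2-M@[43,5];print('origin',o)
for n,q in dict(T=T,P=P,C=C,L0=L0,R1=R1,A=A,B=B).items(): print(n,M.T@(q-o))
```

```text
[612.87786976  21.38130568] [599.50576408  89.44874892] 69.36850898375518 11.114430537065484
edge yaw 9.986267779136636
edge yaw 11.165199127765767
origin [564.9588422   42.23011942]
T [ 0.13606323 59.25108507]
P [-55.97928006  -0.59263672]
C [ 63.37522146 -97.5075378 ]
L0 [-88.74777807 106.88039306]
R1 [ 67.40256371 109.65235775]
A [ 43.00873559 -29.68425339]
B [42.99126441 39.68425339]
```

```bash
python3 -c "
from h import *
plan([.5626,.0336,.085],11.1,5)"
```

```text
from [ 0.5541 -0.0515  0.2202] 11.0 dyaw/row 0.02
[16.4, 4.9, 27.0, 0, 0, -0.0003]
[16.4, 4.9, 27.0, 0, 0, -0.0003]
[16.4, 4.9, 27.0, 0, 0, -0.0003]
[16.4, 4.9, 27.0, 0, 0, -0.0003]
[16.4, 4.9, 27.0, 0, 0, -0.0003]
```

>>> play_rows --moves '[[[24,8,10,0,0,0],[30,8,20,0,0,0],[22,8,35,0,0,-0.0017],[6,0.5,40,0,0,0],[0,0,25,0,0,0]]]'

```text
time_s: 8.9
position: [0.5612, 0.0354, 0.0879]
tcp_rot: [[-0.195, 0.981, -0.003], [0.981, 0.195, 0.001], [0.001, -0.003, -1.0]]
force: [0.2, 0.0, -3.8]
opening: 0.383
grasp_force: 30.0
```

>>> play_rows --moves '[[[0,0,5,0,0,0],[0,0,0,0,0,0],[0,0,0,0,0,0],[0,0,0,0,0,0]]]'

```text
time_s: 9.3
position: [0.564, 0.0332, 0.087]
tcp_rot: [[-0.192, 0.981, 0.004], [0.981, 0.192, -0.001], [-0.001, 0.004, -1.0]]
force: [0.6, 0.6, -3.5]
opening: 0.386
grasp_force: 30.0
```

Run:
```python
from h import *
p=cap('wrist')
cv2.imwrite('pics/f.png',cv2.resize(p['image'][:280,130:400],None,fx=2.14,fy=2.14,interpolation=2))
s=bot.read_state();print(s['position'],s['force'])
plan([.5626,.0336,.059],11.1,1)
```

```text
[0.56380556 0.03328119 0.08690429] [-0.15818781 -1.21362157 -3.30384332]
from [0.5638 0.0333 0.0869] 11.07 dyaw/row 0.03
[0.5, -1.1, 27.9, 0, 0, -0.0005]
```

View pics/f.png

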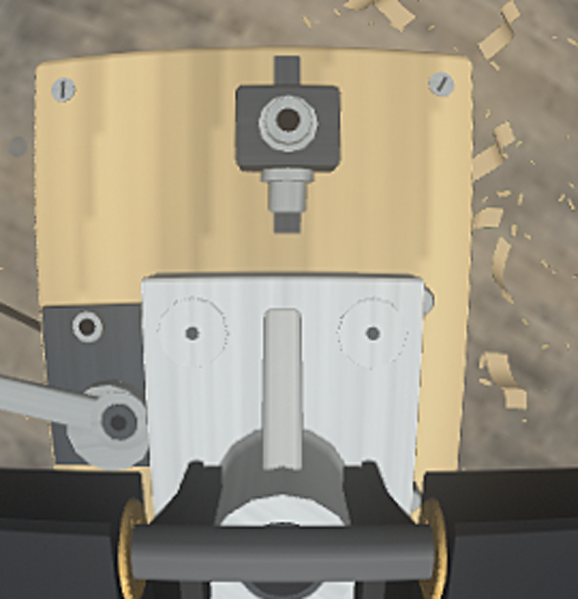

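The casting sits over the seat, with dowel b just visible at its right edge and the stop screw ahead of its square end. I'll descend.

>>> play_rows --moves '[[[0.5,-1.1,12,0,0,0],[0,0,8,0,0,0],[0,0,6,0,0,0],[0,0,0,0,0,0],[0,0,0,0,0,0]]]'

```text
time_s: 9.85
position: [0.5612, 0.034, 0.0588]
tcp_rot: [[-0.192, 0.981, -0.001], [0.981, 0.192, 0.0], [0.0, -0.001, -1.0]]
force: [0.0, -0.8, -3.6]
opening: 0.38
grasp_force: 30.0
```

>>> play_rows --moves '[[[0,0,1,0,0,0],[0,0,1,0,0,0],[0,0,1,0,0,0],[0,0,0,0,0,0],[0,0,0,0,0,0]]]'

```text
time_s: 10.35
position: [0.5617, 0.0339, 0.0572]
tcp_rot: [[-0.193, 0.981, 0.001], [0.981, 0.193, -0.0], [-0.0, 0.001, -1.0]]
force: [-1.5, -0.4, 5.9]
opening: 0.382
grasp_force: 30.0
```

>>> play_rows --moves '[[[0,0,-2,0,0,0],[0,1.5,0,0,0,0],[0,1.5,0,0,0,0],[0,0,0,0,0,0],[0,0,0,0,0,0]]]'

```text
time_s: 10.85
position: [0.5642, 0.0346, 0.0578]
tcp_rot: [[-0.193, 0.981, -0.001], [0.981, 0.193, 0.0], [0.0, -0.001, -1.0]]
force: [0.2, -0.4, -3.7]
opening: 0.383
grasp_force: 30.0
```

>>> play_rows --moves '[[[0,0,1,0,0,0],[0,0,1,0,0,0],[0,0,1,0,0,0],[0,0,0,0,0,0],[0,0,0,0,0,0]]]'

```text
time_s: 11.35
position: [0.5642, 0.0346, 0.0552]
tcp_rot: [[-0.192, 0.981, -0.0], [0.981, 0.192, 0.0], [0.0, -0.0, -1.0]]
force: [1.0, -0.1, -3.7]
opening: 0.387
grasp_force: 30.0
```

Clear of the cam plate now. Next I'll touch the board and feel towards the dowels.

>>> play_rows --moves '[[[0,0,0.5,0,0,0],[0,0,0,0,0,0],[0,0,0.3,0,0,0],[0,0,0,0,0,0]]]'

```text
time_s: 11.75
position: [0.5643, 0.0346, 0.0546]
tcp_rot: [[-0.192, 0.981, 0.0], [0.981, 0.192, 0.0], [-0.0, 0.0, -1.0]]
force: [-0.9, 0.6, -1.6]
opening: 0.38
grasp_force: 30.0
```

>>> play_rows --moves '[[[0,0.5,0,0,0,0],[0,0,0,0,0,0],[0,0.5,0,0,0,0],[0,0,0,0,0,0]]]'

```text
time_s: 12.15
position: [0.5644, 0.0347, 0.0546]
tcp_rot: [[-0.193, 0.981, -0.002], [0.981, 0.193, -0.0], [0.0, -0.002, -1.0]]
force: [-3.9, -2.1, 2.5]
opening: 0.383
grasp_force: 30.0
```

>>> play_rows --moves '[[[0,0,-0.6,0,0,0],[0,0,0,0,0,0],[0,0,0,0,0,0]]]'

```text
time_s: 12.45
position: [0.5656, 0.0348, 0.0548]
tcp_rot: [[-0.192, 0.981, 0.001], [0.981, 0.192, 0.0], [-0.0, 0.001, -1.0]]
force: [-0.9, 0.4, -3.4]
opening: 0.383
grasp_force: 30.0
```

>>> play_rows --moves '[[[0,0.4,0,0,0,0],[0,0,0,0,0,0],[0,0,0,0,0,0]]]'

```text
time_s: 12.75
position: [0.5656, 0.0348, 0.0549]
tcp_rot: [[-0.193, 0.981, -0.0], [0.981, 0.193, 0.0], [0.0, -0.0, -1.0]]
force: [-1.2, -0.2, -3.1]
opening: 0.384
grasp_force: 30.0
```

>>> play_rows --moves '[[[0,0.4,0,0,0,0],[0,0,0,0,0,0],[0,0,0,0,0,0]]]'

```text
time_s: 13.05
position: [0.5657, 0.0349, 0.0549]
tcp_rot: [[-0.193, 0.981, -0.001], [0.981, 0.193, -0.0], [0.0, -0.001, -1.0]]
force: [-2.0, -1.3, -3.4]
opening: 0.381
grasp_force: 30.0
```

>>> play_rows --moves '[[[0,0.4,0,0,0,0],[0,0,0,0,0,0],[0,0,0,0,0,0]]]'

```text
time_s: 13.35
position: [0.5657, 0.0349, 0.0549]
tcp_rot: [[-0.193, 0.981, -0.002], [0.981, 0.193, -0.0], [0.0, -0.002, -1.0]]
force: [-4.4, -2.4, -2.2]
opening: 0.384
grasp_force: 30.0
```

>>> play_rows --moves '[[[0,-1.2,0,0,0,0],[1.5,0,0,0,0,0],[1.5,0,0,0,0,0],[1,0,0,0,0,0],[0,0,0,0,0,0]]]'

```text
time_s: 13.85
position: [0.5648, 0.039, 0.0551]
tcp_rot: [[-0.193, 0.981, 0.001], [0.981, 0.193, 0.0], [0.0, 0.001, -1.0]]
force: [-1.1, -1.2, -3.6]
opening: 0.384
grasp_force: 30.0
```

>>> play_rows --moves '[[[0.7,0,0,0,0,0],[0.7,0,0,0,0,0],[0.6,0,0,0,0,0],[0,0,0,0,0,0]]]'

```text
time_s: 14.25
position: [0.5644, 0.0408, 0.0551]
tcp_rot: [[-0.192, 0.981, 0.001], [0.981, 0.192, 0.0], [0.0, 0.001, -1.0]]
force: [-0.4, -0.6, -3.3]
opening: 0.384
grasp_force: 30.0
```

>>> play_rows --moves '[[[0.7,0,0,0,0,0],[0.7,0,0,0,0,0],[0.6,0,0,0,0,0],[0,0,0,0,0,0]]]'

```text
time_s: 14.65
position: [0.564, 0.0428, 0.0551]
tcp_rot: [[-0.192, 0.981, 0.001], [0.981, 0.192, 0.0], [0.0, 0.001, -1.0]]
force: [0.2, -0.5, -3.7]
opening: 0.381
grasp_force: 30.0
```

>>> play_rows --moves '[[[0.5,0,0,0,0,0],[0.5,0,0,0,0,0],[0,0,0,0,0,0]]]'

```text
time_s: 14.95
position: [0.5637, 0.0437, 0.0551]
tcp_rot: [[-0.192, 0.981, 0.0], [0.981, 0.192, 0.0], [0.0, 0.0, -1.0]]
force: [-0.1, 1.0, -3.4]
opening: 0.386
grasp_force: 30.0
```

>>> play_rows --moves '[[[0.6,0,0,0,0,0],[0.6,0,0,0,0,0],[0.6,0,0,0,0,0],[0,0,0,0,0,0]]]'

```text
time_s: 15.35
position: [0.5632, 0.0455, 0.055]
tcp_rot: [[-0.193, 0.981, -0.0], [0.981, 0.193, 0.0], [0.0, -0.0, -1.0]]
force: [-0.2, -0.6, -4.0]
opening: 0.381
grasp_force: 30.0
```

>>> play_rows --moves '[[[0.5,0,0,0,0,0],[0.5,0,0,0,0,0],[0,0,0,0,0,0]]]'

```text
time_s: 15.65
position: [0.563, 0.0464, 0.055]
tcp_rot: [[-0.193, 0.981, -0.0], [0.981, 0.193, 0.0], [0.0, -0.0, -1.0]]
force: [-0.1, -0.6, -3.4]
opening: 0.381
grasp_force: 30.0
```

>>> play_rows --moves '[[[0.5,0,0,0,0,0],[0.5,0,0,0,0,0],[0,0,0,0,0,0]]]'

```text
time_s: 15.95
position: [0.5628, 0.0474, 0.055]
tcp_rot: [[-0.193, 0.981, -0.0], [0.981, 0.193, 0.0], [0.0, -0.0, -1.0]]
force: [-0.5, 0.2, -3.4]
opening: 0.385
grasp_force: 30.0
```

>>> play_rows --moves '[[[0.5,0,0,0,0,0],[0.5,0,0,0,0,0],[0,0,0,0,0,0]]]'

```text
time_s: 16.25
position: [0.5626, 0.0484, 0.055]
tcp_rot: [[-0.193, 0.981, -0.0], [0.981, 0.193, 0.0], [0.0, -0.0, -1.0]]
force: [-0.2, -0.4, -3.2]
opening: 0.382
grasp_force: 30.0
```

>>> play_rows --moves '[[[0.5,0,0,0,0,0],[0.5,0,0,0,0,0],[0,0,0,0,0,0]]]'

```text
time_s: 16.55
position: [0.5624, 0.0494, 0.055]
tcp_rot: [[-0.193, 0.981, -0.0], [0.981, 0.193, 0.0], [0.0, -0.0, -1.0]]
force: [-0.1, -0.8, -2.7]
opening: 0.382
grasp_force: 30.0
```

>>> play_rows --moves '[[[0.5,0,0,0,0,0],[0.5,0,0,0,0,0],[0,0,0,0,0,0]]]'

```text
time_s: 16.85
position: [0.5622, 0.0503, 0.055]
tcp_rot: [[-0.193, 0.981, -0.0], [0.981, 0.193, 0.0], [0.0, -0.0, -1.0]]
force: [-0.0, -0.3, -3.5]
opening: 0.384
grasp_force: 30.0
```

>>> play_rows --moves '[[[0.5,0,0,0,0,0],[0.5,0,0,0,0,0],[0,0,0,0,0,0]]]'

```text
time_s: 17.15
position: [0.5621, 0.051, 0.0551]
tcp_rot: [[-0.193, 0.981, 0.0], [0.981, 0.193, -0.0], [-0.0, 0.0, -1.0]]
force: [1.5, -1.3, -3.5]
opening: 0.381
grasp_force: 30.0
```

>>> play_rows --moves '[[[0.5,0,0,0,0,0],[0.5,0,0,0,0,0],[0,0,0,0,0,0]]]'

```text
time_s: 17.45
position: [0.5622, 0.0512, 0.0553]
tcp_rot: [[-0.193, 0.981, 0.001], [0.981, 0.193, -0.002], [-0.002, 0.0, -1.0]]
force: [-0.3, -5.4, -1.9]
opening: 0.384
grasp_force: 30.0
```

Run:
```python
from h import *
p=cap('wrist')
cv2.imwrite('pics/g.png',cv2.resize(p['image'][:280,130:400],None,fx=2.14,fy=2.14,interpolation=2))
s=bot.read_state();print(s['position'],s['force'],s['moment'])
print(pin(p,'end_stop',.018),pin(p,'casting_end',.027))
```

```text
[0.5622324  0.05120516 0.05529028] [ 0.2220568  -5.01771797 -1.25963613] [-0.91791065 -0.04938622  0.01309872]
[([0.5497, 0.1097, 0.018], [260.9, 125.2], 0.77)] [([0.5511, 0.1092, 0.027], [262.9, 127.4], 0.86)]
```

View pics/g.png

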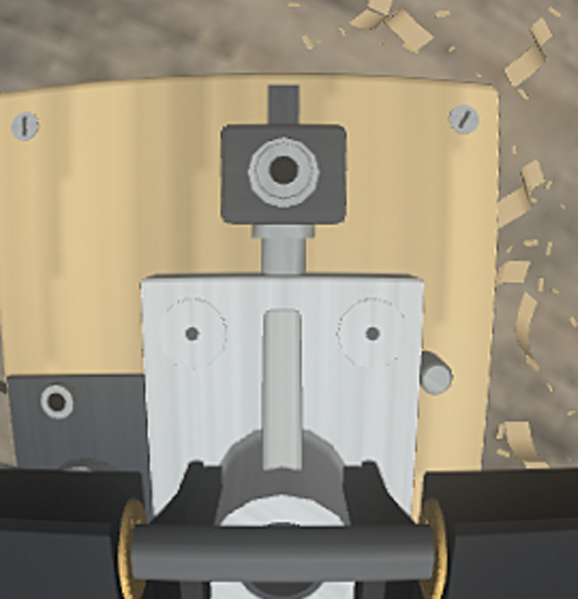

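The casting's square end now bears on the stop screw at about 5 N, and there's a small gap left to dowel b. I'll ease off in y, then push lightly in x.

>>> play_rows --moves '[[[-0.8,0,0.2,0,0,0],[0,0.5,0,0,0,0],[0,0.3,0,0,0,0],[0,0,0,0,0,0],[0,0,0,0,0,0]]]'

```text
time_s: 18.1
position: [0.5624, 0.0511, 0.0549]
tcp_rot: [[-0.193, 0.981, -0.001], [0.981, 0.193, -0.001], [-0.001, -0.001, -1.0]]
force: [-1.2, -4.7, -0.5]
opening: 0.383
grasp_force: 30.0
```

>>> play_rows --moves '[[[0,0.4,0,0,0,0],[0,0,0,0,0,0],[0,0,0,0,0,0]]]'

```text
time_s: 18.4
position: [0.5624, 0.0511, 0.0549]
tcp_rot: [[-0.193, 0.981, -0.002], [0.981, 0.193, -0.001], [-0.001, -0.002, -1.0]]
force: [-1.9, -6.6, 0.6]
opening: 0.381
grasp_force: 30.0
```

>>> play_rows --moves '[[[-0.9,0,-0.3,0,0,0],[0,0,0,0,0,0],[0,0,0,0,0,0]]]'

```text
time_s: 18.7
position: [0.5625, 0.0511, 0.0549]
tcp_rot: [[-0.192, 0.981, -0.002], [0.981, 0.192, 0.0], [0.001, -0.002, -1.0]]
force: [-2.3, -1.6, -2.2]
opening: 0.385
grasp_force: 30.0
```

>>> play_rows --moves '[[[0,0.3,0,0,0,0],[0,0,0,0,0,0],[0,0,0,0,0,0]]]'

```text
time_s: 19.0
position: [0.5626, 0.0511, 0.0549]
tcp_rot: [[-0.193, 0.981, -0.002], [0.981, 0.193, 0.0], [0.001, -0.002, -1.0]]
force: [-4.7, -1.9, -1.1]
opening: 0.381
grasp_force: 30.0
```

>>> play_rows --moves '[[[0.3,-0.7,0,0,0,0],[0,0,0,0,0,0],[0,0,0,0,0,0]]]'

```text
time_s: 19.3
position: [0.5625, 0.0511, 0.0549]
tcp_rot: [[-0.193, 0.981, -0.001], [0.981, 0.193, 0.0], [0.0, -0.001, -1.0]]
force: [-2.8, -1.7, -2.7]
opening: 0.383
grasp_force: 30.0
```

>>> play_rows --moves '[[[0,0,0,0,0,0],[0,0,0,0,0,0],[0,0,0,0,0,0]]]' --fingers -0.06

```text
time_s: 19.6
position: [0.5652, 0.0511, 0.056]
tcp_rot: [[-0.192, 0.981, 0.005], [0.981, 0.192, 0.0], [-0.001, 0.005, -1.0]]
force: [-0.7, 0.5, -0.3]
opening: 0.466
grasp_force: 0.0
```

Run:
```python
from h import *
s=bot.read_state();print(s['position'],s['force'],s['moment'],s['opening'])
p=cap('wrist');print(footfit(p,.036),pin(p,'casting_boss',.078))
```

```text
[0.5651927  0.05111621 0.05596177] [-0.74184882  0.48731418 -0.26200243] [-0.08540677 -0.10641781  0.02648969] 0.4658660064276693
(array([557.4,  72.9,  77.7,  75.6, -79.6]), 0.86) [([0.562, 0.0489, 0.078], [255.8, 261.4], 0.74), ([0.5522, 0.1138, 0.078], [261.5, 124.1], 0.21)]
```

>>> play_rows --moves '[[[0,0.6,0,0,0,0],[0,0.6,0,0,0,0],[0,0.5,0,0,0,0],[0,0,0,0,0,0],[0,0,0,0,0,0]]]'

```text
time_s: 20.25
position: [0.5646, 0.0513, 0.0551]
tcp_rot: [[-0.192, 0.981, -0.0], [0.981, 0.192, 0.0], [0.0, -0.0, -1.0]]
force: [0.4, 0.1, -0.4]
opening: 0.474
grasp_force: 0.0
```

>>> play_rows --moves '[[[0,0.5,0,0,0,0],[0,0,0,0,0,0],[0,0,0,0,0,0]]]'

```text
time_s: 20.55
position: [0.5651, 0.0514, 0.0551]
tcp_rot: [[-0.192, 0.981, 0.0], [0.981, 0.192, -0.0], [-0.0, 0.0, -1.0]]
force: [-0.0, 0.1, -0.1]
opening: 0.467
grasp_force: 0.0
```

>>> play_rows --moves '[[[0,0.3,0,0,0,0],[0,0,0,0,0,0],[0,0,0,0,0,0]]]'

```text
time_s: 20.85
position: [0.5654, 0.0515, 0.0551]
tcp_rot: [[-0.193, 0.981, 0.0], [0.981, 0.193, 0.0], [0.0, 0.0, -1.0]]
force: [-0.1, -0.9, 0.5]
opening: 0.469
grasp_force: 0.0
```

>>> play_rows --moves '[[[0,0.4,0,0,0,0],[0,0.4,0,0,0,0],[0,0,0,0,0,0],[0,0,0,0,0,0]]]'

```text
time_s: 21.25
position: [0.5659, 0.0516, 0.0551]
tcp_rot: [[-0.193, 0.981, -0.001], [0.981, 0.193, -0.0], [0.0, -0.001, -1.0]]
force: [0.0, 0.0, 0.2]
opening: 0.467
grasp_force: 0.5
```

>>> play_rows --moves '[[[0,0.4,0,0,0,0],[0,0,0,0,0,0],[0,0,0,0,0,0]]]'

```text
time_s: 21.55
position: [0.5659, 0.0517, 0.0551]
tcp_rot: [[-0.193, 0.981, -0.001], [0.981, 0.193, -0.0], [0.0, -0.001, -1.0]]
force: [-1.2, -0.1, 1.5]
opening: 0.473
grasp_force: 1.3
```

>>> play_rows --moves '[[[0,0.3,0,0,0,0],[0,0,0,0,0,0],[0,0,0,0,0,0]]]'

```text
time_s: 21.85
position: [0.5659, 0.0517, 0.055]
tcp_rot: [[-0.193, 0.981, -0.002], [0.981, 0.193, -0.0], [0.0, -0.002, -1.0]]
force: [-5.0, -2.4, 2.6]
opening: 0.469
grasp_force: 2.3
```

The loose pad push in x gives about 2.3–5 N with no movement, so the casting bears on both dowels. Next I'll give one gentle push on the foot's rounded end face to confirm it bears on the stop.

>>> play_rows --moves '[[[0,-1.5,0,0,0,0],[0,-2,0,0,0,0],[0,0,-15,0,0,0],[0,0,-25,0,0,0],[0,0,-20,0,0,0]]]'

```text
time_s: 22.35
position: [0.565, 0.0513, 0.1161]
tcp_rot: [[-0.192, 0.981, 0.004], [0.981, 0.192, 0.0], [-0.0, 0.004, -1.0]]
force: [-0.2, 0.6, -0.4]
opening: 0.469
grasp_force: 0.0
```

>>> play_rows --moves '[[[-20,0,0,0,0,0],[-30,0,0,0,0,0],[-25,0,0,0,0,0],[-15,0,0,0,0,0],[0,0,0,0,0,0]]]' --fingers -1

```text
time_s: 22.85
position: [0.5822, -0.039, 0.1153]
tcp_rot: [[-0.19, 0.982, 0.003], [0.982, 0.19, -0.001], [-0.001, 0.003, -1.0]]
force: [0.2, 0.2, -0.3]
opening: 0.099
grasp_force: 0.0
```

Run:
```python
from h import *
s=bot.read_state();print(s['position'],s['force'],s['opening'])
p=cap('wrist');print(footfit(p,.036),pin(p,'casting_boss',.078),pin(p,'cam_knob',.059),pin(p,'cam_pivot',.018))
```

```text
[ 0.58224956 -0.03902531  0.11531891] [ 0.1795858   0.23909999 -0.29683727] 0.09944828790777213
(array([563. ,  45.2,  76.1, 130.2,  10.8]), 0.58) [([0.561, 0.0492, 0.078], [255.5, 76.3], 0.97), ([0.5232, 0.0322, 0.078], [191.6, 93.2], 0.25)] [([0.438, 0.0328, 0.059], [93.3, 81.6], 0.97)] [([0.5087, 0.0316, 0.018], [191.1, 94.4], 0.83)]
```

>>> play_rows --moves '[[[0,-2.3,20,0,0,0],[0,0,25,0,0,0],[0,0,18,0,0,0],[0,0,12,0,0,0],[0,0,0,0,0,0]]]'

```text
time_s: 23.6
position: [0.5772, -0.0366, 0.0386]
tcp_rot: [[-0.193, 0.981, -0.003], [0.981, 0.193, 0.001], [0.002, -0.003, -1.0]]
force: [-0.1, -0.3, -0.2]
opening: 0.009
grasp_force: 0.0
```

>>> play_rows --moves '[[[2,0,0,0,0,0],[2,0,0,0,0,0],[2,0,0,0,0,0],[2,0,0,0,0,0],[0,0,0,0,0,0]]]'

```text
time_s: 24.1
position: [0.577, -0.0295, 0.0406]
tcp_rot: [[-0.193, 0.981, 0.001], [0.981, 0.193, -0.0], [-0.0, 0.001, -1.0]]
force: [-0.5, -0.2, 0.4]
opening: 0.007
grasp_force: 0.0
```

>>> play_rows --moves '[[[1,0,0,0,0,0],[1,0,0,0,0,0],[0,0,0,0,0,0]]]'

```text
time_s: 24.4
position: [0.5767, -0.0281, 0.0402]
tcp_rot: [[-0.193, 0.981, 0.0], [0.981, 0.193, -0.0], [-0.0, 0.0, -1.0]]
force: [-0.1, -0.3, 0.3]
opening: 0.006
grasp_force: 0.5
```

>>> play_rows --moves '[[[0.4,0,0,0,0,0],[0,0,0,0,0,0],[0,0,0,0,0,0]]]'

```text
time_s: 24.7
position: [0.5767, -0.028, 0.0403]
tcp_rot: [[-0.193, 0.981, 0.001], [0.981, 0.193, -0.001], [-0.001, 0.0, -1.0]]
force: [-0.8, -3.5, 0.6]
opening: 0.007
grasp_force: 1.8
```

>>> play_rows --moves '[[[0.4,0,0,0,0,0],[0,0,0,0,0,0],[0,0,0,0,0,0]]]'

```text
time_s: 25.0
position: [0.5767, -0.028, 0.0403]
tcp_rot: [[-0.193, 0.981, 0.001], [0.981, 0.193, -0.001], [-0.001, 0.0, -1.0]]
force: [-0.1, -4.9, 1.8]
opening: 0.006
grasp_force: 2.6
```

>>> play_rows --moves '[[[0.4,0,0,0,0,0],[0,0,0,0,0,0],[0,0,0,0,0,0]]]'

```text
time_s: 25.3
position: [0.5767, -0.0279, 0.0403]
tcp_rot: [[-0.193, 0.981, 0.001], [0.981, 0.193, -0.002], [-0.002, 0.0, -1.0]]
force: [-0.8, -6.2, 1.4]
opening: 0.003
grasp_force: 3.2
```

The casting doesn't move at 6 N, so it's home on the stop. I'll retreat and go over to the cam knob.

>>> play_rows --moves '[[[-4,0,0,0,0,0],[-10,0,0,0,0,0],[0,0,-30,0,0,0],[0,0,-40,0,0,0],[0,0,-30,0,0,0]]]' --fingers -1

```text
time_s: 25.8
position: [0.5793, -0.0406, 0.1415]
tcp_rot: [[-0.192, 0.981, 0.001], [0.981, 0.192, 0.001], [0.001, 0.001, -1.0]]
force: [0.4, -1.2, 0.2]
opening: 0.006
grasp_force: 0.0
```

```bash
python3 -c "
from h import *
plan([.44,.036,.15],-95,14)"
```

```text
from [ 0.5793 -0.0406  0.1415] 11.06 dyaw/row -7.58
[7.3, -8.7, -0.6, 0, 0, 0.1322]
[6.1, -9.6, -0.6, 0, 0, 0.1322]
[4.7, -10.3, -0.6, 0, 0, 0.1322]
[3.3, -10.9, -0.6, 0, 0, 0.1322]
[1.9, -11.2, -0.6, 0, 0, 0.1322]
[0.4, -11.3, -0.6, 0, 0, 0.1322]
[-1.1, -11.3, -0.6, 0, 0, 0.1322]
[-2.6, -11.1, -0.6, 0, 0, 0.1322]
[-4.0, -10.6, -0.6, 0, 0, 0.1322]
[-5.4, -10.0, -0.6, 0, 0, 0.1322]
[-6.7, -9.2, -0.6, 0, 0, 0.1322]
[-7.8, -8.2, -0.6, 0, 0, 0.1322]
[-8.8, -7.1, -0.6, 0, 0, 0.1322]
[-9.7, -5.9, -0.6, 0, 0, 0.1322]
```

>>> play_rows --moves '[[[7.3,-8.7,-0.5,0,0,0.132],[6.1,-9.6,-0.5,0,0,0.132],[4.7,-10.3,-0.5,0,0,0.132],[3.3,-10.9,-0.5,0,0,0.132],[1.9,-11.2,-0.5,0,0,0.132]]]' --fingers -0.1

```text
time_s: 26.3
position: [0.5287, -0.0128, 0.1426]
tcp_rot: [[0.455, 0.891, -0.0], [0.891, -0.455, 0.001], [0.001, -0.001, -1.0]]
force: [0.2, -0.2, -0.2]
opening: 0.374
grasp_force: 0.0
```

>>> play_rows --moves '[[[0.4,-11.3,-0.5,0,0,0.132],[-1.1,-11.3,-0.5,0,0,0.132],[-2.6,-11.1,-0.5,0,0,0.132],[-4,-10.6,-0.5,0,0,0.132],[-5.4,-10,-0.5,0,0,0.132]]]'

```text
time_s: 26.8
position: [0.479, 0.0144, 0.1451]
tcp_rot: [[0.905, 0.425, -0.0], [0.425, -0.905, 0.001], [0.0, -0.001, -1.0]]
force: [-0.3, -0.8, -0.5]
opening: 0.449
grasp_force: 0.0
```

>>> play_rows --moves '[[[-6.7,-9.2,-0.5,0,0,0.132],[-7.8,-8.2,-0.5,0,0,0.132],[-8.8,-7.1,-0.5,0,0,0.132],[-9.7,-5.9,-0.5,0,0,0.132],[0,0,0,0,0,0]]]'

```text
time_s: 27.3
position: [0.4377, 0.0365, 0.147]
tcp_rot: [[0.997, -0.083, -0.003], [-0.083, -0.997, 0.001], [-0.003, -0.001, -1.0]]
force: [-0.2, -0.6, -0.9]
opening: 0.449
grasp_force: 0.0
```

Run:
```python
from h import *
p=cap('wrist')
cv2.imwrite('pics/i.png',p['image'])
s=bot.read_state();print(s['position'],s['opening'],s['time_s'])
print(footfit(p,.036),pin(p,'casting_boss',.078),pin(p,'cam_knob',.059),pin(p,'cam_pivot',.018))
p=cap('top');print(pin(p,'cam_knob',.059))
```

```text
[0.43913983 0.03600938 0.14714276] 0.45258630725134885 27.35
(array([562.4,  45.5,  77. , 129.9,  11.1]), 0.84) [([0.5635, 0.0519, 0.078], [224.1, 38.8], 0.64)] [([0.4362, 0.0321, 0.059], [265.5, 196.2], 0.94)] [([0.507, 0.0294, 0.018], [261.6, 109.8], 0.57)]
[([0.5771, 0.0895, 0.059], [210.2, 193.6], 0.59)]
```

View pics/i.png

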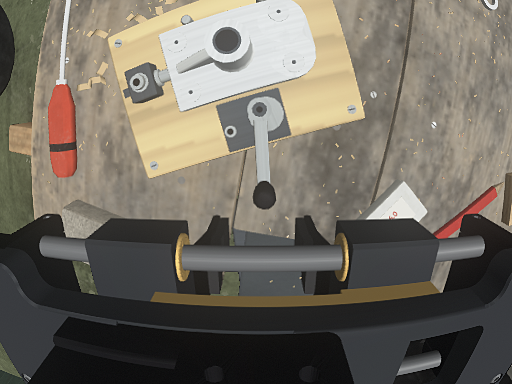

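The view shows the casting seated against the stop and dowels. The knob at (264,195) lies between the finger columns (210–310). I'll lower the open fingers around the knob.

>>> play_rows --moves '[[[-2.7,3,25,0,0,0],[0,0,30,0,0,0],[0,0,20,0,0,0],[0,0,13,0,0,0],[0,0,0,0,0,0]]]'

```text
time_s: 28.15
position: [0.436, 0.033, 0.0576]
tcp_rot: [[0.997, -0.083, -0.003], [-0.083, -0.997, 0.001], [-0.003, -0.0, -1.0]]
force: [0.3, -0.1, -0.3]
opening: 0.451
grasp_force: 0.0
```

>>> play_rows --moves '[[[0,1,0,0,0,0],[0,2,0,0,0,0],[0,2,0,0,0,0],[0,2,0,0,0,0],[0,0,0,0,0,0]]]'

```text
time_s: 28.65
position: [0.4363, 0.0257, 0.0596]
tcp_rot: [[0.996, -0.084, 0.001], [-0.084, -0.996, -0.0], [0.001, 0.0, -1.0]]
force: [-0.9, -0.6, 0.1]
opening: 0.448
grasp_force: 0.0
```

>>> play_rows --moves '[[[0,4,0,0,0,0],[1.4,7,0,0,0,-0.1],[1.4,7,0,0,0,-0.1],[1.4,7,0,0,0,-0.1],[0,0,0,0,0,0]]]'

```text
time_s: 29.15
position: [0.4406, 0.0005, 0.0592]
tcp_rot: [[0.977, 0.214, 0.001], [0.214, -0.977, -0.0], [0.0, 0.0, -1.0]]
force: [-0.4, 0.8, 0.4]
opening: 0.452
grasp_force: 0.0
```

>>> play_rows --moves '[[[1.4,7,0,0,0,-0.1],[1.4,7,0,0,0,-0.1],[1.4,7,0,0,0,-0.1],[1.4,7,0,0,0,-0.1],[0,0,0,0,0,0]]]'

```text
time_s: 29.65
position: [0.4555, -0.023, 0.0591]
tcp_rot: [[0.817, 0.576, -0.0], [0.576, -0.817, -0.0], [-0.0, -0.0, -1.0]]
force: [0.1, -0.2, 0.5]
opening: 0.45
grasp_force: 0.0
```

Run:
```python
from h import *
p=cap('wrist');s=bot.read_state();print(s['position'],s['force'],s['grasp_force'],s['tcp_rot'][:,0])
print(footfit(p,.036),pin(p,'casting_boss',.078),pin(p,'cam_knob',.059),pin(p,'cam_pivot',.018))
d=s['position'][:2]*1000-[508.5,31];R=s['tcp_rot'];print('tool-pivot in tool frame',R[:2,0]@d,R[:2,1]@d)
```

```text
[ 0.45522926 -0.02278068  0.05906349] [-0.6541751  -0.83158132 -0.67009918] 0.0 [ 8.18005745e-01  5.75210014e-01 -2.00272982e-04]
(array([545.1,  36.2,  68.2, 140.9,  35.3]), 0.83) [] [([0.4546, -0.0139, 0.059], [245.3, 232.3], 0.74)] [([0.5096, 0.0307, 0.018], [239.8, 101.8], 0.65)]
tool-pivot in tool frame -74.51095187151243 13.351041730829442
```

>>> play_rows --moves '[[[2.4,7,0,0,0,-0.1],[2.4,7,0,0,0,-0.1],[0.8,3.5,0,0,0,-0.05],[0,0,0,0,0,0]]]'

```text
time_s: 30.3
position: [0.4701, -0.0324, 0.059]
tcp_rot: [[0.648, 0.761, -0.002], [0.761, -0.648, 0.0], [-0.001, -0.002, -1.0]]
force: [-1.1, -0.0, -0.2]
opening: 0.449
grasp_force: 0.4
```

>>> play_rows --moves '[[[0.7,3.5,0,0,0,-0.05],[0.6,3,0,0,0,-0.04],[0,0,0,0,0,0]]]'

```text
time_s: 30.6
position: [0.4761, -0.0354, 0.059]
tcp_rot: [[0.578, 0.816, -0.001], [0.816, -0.578, 0.0], [-0.001, -0.001, -1.0]]
force: [-1.7, -0.6, -0.4]
opening: 0.448
grasp_force: 0.5
```

>>> play_rows --moves '[[[0.5,2.5,0,0,0,-0.035],[0.3,1.5,0,0,0,-0.02],[0,0,0,0,0,0]]]'

```text
time_s: 30.9
position: [0.48, -0.0371, 0.059]
tcp_rot: [[0.531, 0.847, -0.001], [0.847, -0.531, 0.0], [-0.0, -0.001, -1.0]]
force: [-2.2, 0.7, -1.8]
opening: 0.453
grasp_force: 0.8
```

>>> play_rows --moves '[[[0.3,1.4,0,0,0,-0.02],[0.3,1.4,0,0,0,-0.02],[0,0,0,0,0,0]]]'

```text
time_s: 31.2
position: [0.4833, -0.0384, 0.0591]
tcp_rot: [[0.496, 0.868, 0.0], [0.868, -0.496, -0.0], [-0.0, 0.0, -1.0]]
force: [-2.1, 0.3, -0.9]
opening: 0.451
grasp_force: 0.8
```

>>> play_rows --moves '[[[0.3,1.4,0,0,0,-0.02],[0.2,1,0,0,0,-0.015],[0,0,0,0,0,0]]]'

```text
time_s: 31.5
position: [0.4859, -0.0391, 0.0592]
tcp_rot: [[0.465, 0.885, 0.0], [0.885, -0.465, -0.0], [0.0, 0.0, -1.0]]
force: [-1.8, -0.4, -0.2]
opening: 0.452
grasp_force: 0.7
```

>>> play_rows --moves '[[[0.3,1.4,0,0,0,-0.02],[0.2,1,0,0,0,-0.015],[0,0,0,0,0,0]]]'

```text
time_s: 31.8
position: [0.4882, -0.0398, 0.0592]
tcp_rot: [[0.434, 0.901, 0.0], [0.901, -0.434, -0.0], [0.0, 0.001, -1.0]]
force: [-1.7, -0.0, -0.7]
opening: 0.449
grasp_force: 0.7
```

>>> play_rows --moves '[[[0.3,1.4,0,0,0,-0.02],[0.3,1.4,0,0,0,-0.02],[0,0,0,0,0,0]]]'

```text
time_s: 32.1
position: [0.4911, -0.0405, 0.0592]
tcp_rot: [[0.397, 0.918, 0.001], [0.918, -0.397, -0.0], [-0.0, 0.001, -1.0]]
force: [-0.9, -0.1, -0.4]
opening: 0.449
grasp_force: 0.7
```

>>> play_rows --moves '[[[0.3,1.4,0,0,0,-0.02],[0.2,1,0,0,0,-0.015],[0,0,0,0,0,0]]]'

```text
time_s: 32.4
position: [0.4934, -0.0409, 0.0592]
tcp_rot: [[0.365, 0.931, 0.0], [0.931, -0.365, -0.0], [-0.0, 0.0, -1.0]]
force: [-2.2, -0.3, -0.9]
opening: 0.45
grasp_force: 0.7
```

>>> play_rows --moves '[[[0.3,1.4,0,0,0,-0.02],[0.2,1,0,0,0,-0.015],[0,0,0,0,0,0]]]'

```text
time_s: 32.7
position: [0.4956, -0.0412, 0.0591]
tcp_rot: [[0.332, 0.943, -0.0], [0.943, -0.332, -0.0], [-0.0, -0.0, -1.0]]
force: [-2.2, -0.7, 0.5]
opening: 0.45
grasp_force: 1.0
```

>>> play_rows --moves '[[[0.2,1,0,0,0,-0.015],[0,0,0,0,0,0],[0,0,0,0,0,0]]]'

```text
time_s: 33.0
position: [0.4962, -0.0412, 0.0591]
tcp_rot: [[0.319, 0.948, -0.001], [0.948, -0.319, 0.0], [-0.0, -0.001, -1.0]]
force: [-2.2, -0.5, -0.0]
opening: 0.452
grasp_force: 1.4
```

>>> play_rows --moves '[[[0.2,1,0,0,0,-0.015],[0,0,0,0,0,0],[0,0,0,0,0,0]]]'

```text
time_s: 33.3
position: [0.4971, -0.0413, 0.0591]
tcp_rot: [[0.304, 0.953, -0.001], [0.953, -0.304, 0.0], [-0.0, -0.001, -1.0]]
force: [-3.6, 0.2, 0.9]
opening: 0.451
grasp_force: 1.9
```

>>> play_rows --moves '[[[0.2,1,0,0,0,-0.015],[0,0,0,0,0,0],[0,0,0,0,0,0]]]'

```text
time_s: 33.6
position: [0.4981, -0.0414, 0.059]
tcp_rot: [[0.29, 0.957, -0.001], [0.957, -0.29, 0.0], [-0.0, -0.001, -1.0]]
force: [-3.8, 1.2, 1.7]
opening: 0.449
grasp_force: 2.3
```

>>> play_rows --moves '[[[0.2,1,0,0,0,-0.01],[0,0,0,0,0,0],[0,0,0,0,0,0]]]'

```text
time_s: 33.9
position: [0.4989, -0.0415, 0.059]
tcp_rot: [[0.28, 0.96, -0.002], [0.96, -0.28, 0.0], [-0.0, -0.002, -1.0]]
force: [-5.0, -0.6, 1.0]
opening: 0.452
grasp_force: 2.5
```

Run:
```python
from h import *
for i in range(4):
    s=bot.read_state();p=cap('wrist');print(s['position'],s['tcp_rot'][:,1]@s['force'],s['grasp_force'])
print(pin(p,'casting_boss',.078),pin(p,'cam_knob',.059),pin(p,'cam_pivot',.018))
```

```text
[ 0.49889823 -0.041535    0.05904639] -4.689119254410968 2.5193150477025483
[ 0.49890299 -0.04150754  0.05904598] -5.399648386178201 2.5177317477209726
[ 0.49886745 -0.04150996  0.05904546] -5.464091239738032 2.5172437485161936
[ 0.49891108 -0.04151268  0.05904041] -5.261282561379635 2.5166457675004494
[([0.5833, 0.0229, 0.078], [397.0, 82.1], 0.23)] [([0.4894, -0.0364, 0.059], [242.3, 235.5], 0.89)] [([0.5094, 0.0298, 0.018], [245.8, 106.9], 0.82)]
```

>>> play_rows --moves '[[[0.2,1,0,0,0,-0.01],[0,0,0,0,0,0],[0,0,0,0,0,0]]]'

```text
time_s: 34.55
position: [0.4995, -0.0415, 0.059]
tcp_rot: [[0.27, 0.963, -0.002], [0.963, -0.27, 0.0], [-0.0, -0.002, -1.0]]
force: [-6.2, 0.2, 1.8]
opening: 0.452
grasp_force: 2.8
```

>>> play_rows --moves '[[[0.1,0.6,0,0,0,-0.01],[0,0,0,0,0,0],[0,0,0,0,0,0]]]'

```text
time_s: 34.85
position: [0.4997, -0.0415, 0.059]
tcp_rot: [[0.261, 0.965, -0.003], [0.965, -0.261, 0.001], [-0.0, -0.003, -1.0]]
force: [-7.2, -0.3, 2.6]
opening: 0.451
grasp_force: 3.0
```

The cam is locked at about 6 N on the knob. I'll let go and rise.

>>> play_rows --moves '[[[0,-3,0,0,0,0],[0,-5,0,0,0,0],[0,-3,0,0,0,0],[0,0,0,0,0,0],[0,0,0,0,0,0]]]'

```text
time_s: 35.35
position: [0.4914, -0.0392, 0.0594]
tcp_rot: [[0.261, 0.965, 0.002], [0.965, -0.261, -0.001], [0.0, 0.002, -1.0]]
force: [0.5, -0.0, -0.6]
opening: 0.45
grasp_force: 0.0
```

>>> play_rows --moves '[[[0,0,-10,0,0,0],[0,0,-30,0,0,0],[0,0,-40,0,0,0],[0,0,-30,0,0,0],[0,0,0,0,0,0]]]'

```text
time_s: 35.85
position: [0.4938, -0.0398, 0.1737]
tcp_rot: [[0.261, 0.965, 0.01], [0.965, -0.261, -0.003], [-0.0, 0.011, -1.0]]
force: [0.4, -1.1, -0.3]
opening: 0.449
grasp_force: 0.0
```

Run:
```python
from h import *
p=cap('wrist');cv2.imwrite('pics/j.png',p['image'])
s=bot.read_state();print(s['position'],s['force'])
print(footfit(p,.036),pin(p,'casting_boss',.078),pin(p,'cam_knob',.059),pin(p,'cam_pivot',.018))
```

```text
[ 0.49235534 -0.03938533  0.17176187] [ 0.08750907  0.47453564 -0.27469951]
(array([562.4,  45. ,  77.6, 131.4,  11.5]), 0.64) [([0.5605, 0.0498, 0.078], [310.2, 68.8], 0.64)] [([0.489, -0.0352, 0.059], [253.9, 182.1], 0.61), ([0.5834, 0.0825, 0.059], [321.2, 32.0], 0.25)] [([0.5093, 0.0301, 0.018], [256.6, 106.9], 0.59)]
```

View pics/j.png

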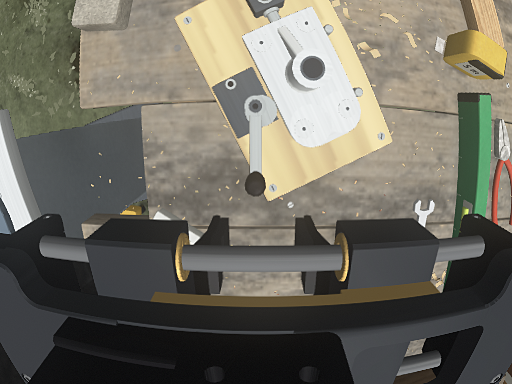

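The last view shows the casting against both dowels (328,30 and 358,92) and the stop (265,10). The cam lever has swung round with its knob at (255,183), and the robot is clear of everything.

```bash
python3 -c "
from rig import bot
print(bot.hand_in())"
```

```text
the job is handed in; nothing more can be done
None
```

The casting is flat in the jig and was pushed home on both dowels and the end stop with the cam open. The cam was then locked with about 6 N at the knob and released, and the job is handed in with the arm clear at about 36 s; no result was returned.

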